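Seat the mounting plate, then hold the heat sink just above its pad

ROBOT

A 6-joint arm with a two-finger parallel gripper is mounted at the origin on the work surface. World frame = base frame: x ahead of the robot, y to its left, z up, the work surface at z = 0. Lengths are in m, angles in rad, forces in N, time in s.
With the tool pointing down it reaches from about 0.35 to 1 m from the base axis. Payload 7.1 kg.
Tool frame: the origin (TCP) lies between the finger pads; the fingertips stand 22 mm ahead of it and the grasp point (between the pads) lies 3 mm ahead of it; x points along the fingers, y is the direction in which the jaws open and shut, and the axes are right-handed (so a half turn about x gives the same grasp; the last joint's range is limited). The gripper opens to 85 mm and grips with 20 to 120 N. Pads are 22 mm wide; open, the fingers measure 114 mm over their backs; the gripper's body (76 mm by 85 mm) begins 54 mm behind the grasp point. The pads swing forward as they close: fully open they stand 13 mm farther back than shut.
Start: joints at [-1.198, 0.423, 1.63, -0, 1.089, -0.019], TCP at [0.239, -0.578, 0.253] pointing down, gripper open.
Joint ranges: [-3, 3], [-0.9, 2.11], [0.09, 2.58], [-1.31, 4.45], [0.11, 2.69], [-2.54, 2.54]. Speed limits (rad/s): [2.39, 2.39, 3.01, 3.14, 3.14, 3.14].

INTERFACE

Orientations are given as a rotation vector (axis times angle).
In Python, from rig import manip gives the robot as it stands. The module is installed in compiled form; this text tells all that it offers. Calls block until the motion is done:
- manip.move_to(position, orientation): joint-space move of the TCP to a pose.
- manip.servo_line(position, orientation=None, rate=0.15): straight line of the TCP; orientation=None keeps the orientation; rate is the mean speed in m/s.
- manip.set_joints(angles): joint-space move.
- manip.command_gripper(opening, f_grip=None): finger opening in m; f_grip is the grip in N (None keeps the last); returns when the fingers have stopped.
- manip.hold(seconds).
- manip.solve_ik(position, orientation): joint angles nearest the present ones, or None.
- manip.camera(name): name is "side" or "top" or "wrist"; returns a dict with "image" (420x560x3 uint8, red, green, blue), "fx", "fy", "cx", "cy" (pixels), "cam_to_world" (4x4, takes a point from camera to world coordinates); the wrist camera has in their place "mount" (4x4, takes a point from camera to tool coordinates, whose origin is the TCP and whose axes are the tool frame's). Camera axes: x right, y down, z forward; pixel columns grow to the right and rows downward; lengths in m; the calibration is good to about 2 mm. A picture is of the moment at which its call begins: read the wrist's pose just before it. There is no depth.
A pose or a line that the arm cannot do raises manip.IKError and nothing moves.
- manip.sign_off(): hands the job in, once; it reports no verdict.
Readings, each from a call of its own:
- manip.get_time(): time.
- manip.get_joint_positions(): joint angles.
- manip.get_joint_vel(): joint speeds.
- manip.get_tau(): joint torques, N m.
- manip.get_position(): TCP position.
- manip.get_ee_rot(): TCP orientation.
- manip.get_contact_force(): force on the tool from outside, world axes, zero at the start.
- manip.get_torque(): the same for the moment, N m.
- manip.get_width(): finger opening in m.
Only numpy, scipy, OpenCV 4.12 (cv2) and the standard library are available. Lean on these libraries where they do the work, as an engineer would, in place of code of your own. Each camera call takes 0.05 s, during which the arm holds its last target. There are 200 camera calls.

TASK

Lower the holed mounting plate over the two locating pins of the fixture until it rests flush, and let go of it. Then pick up the heat sink, carry it over the row of parts on the low rack without touching the rack or the parts, and hold it about a centimetre above the plate's raised pad, level, centred and with its fins running along the plate's long side, so that I can slip a thermal pad in between. Finish still holding it there, never letting it touch the plate, and leave the parts on the rack where they stand throughout.

Things in the scene. Friction and masses are not known exactly. Their poses are not given: they have to be found in the camera images.
- jig_top (a point): Centre of the flat top face of the fixed fixture (a steel block 150 x 80 mm, x by y, 30 mm high), half-way between its two upright locating pins, which stand 52 mm either side along its x (long) axis. Pins: 8 mm thick, 15 mm high above the top face, straight for 9 mm, then tapering to a 3 mm tip. z is up. It lies to the robot's left of the rack.
- plate_pad (a point): Centre of the raised square pad (40 x 40 mm, 14 mm high) on the upper side of the loose mounting plate: 15 mm above the plate's underside, 7 mm below the pad's top. z is up. The pad can be pinched by either pair of opposite sides, fingertips just above the plate. Starts flat on the bench to the robot's right of the rack.
- sink_center (a point): Loose aluminium heat sink 60 x 50 mm (x, y), 35 mm high, about 0.15 kg: a 7 mm base with six thin upright fins that run along its x axis; the outer fins are flush with the base's sides, so it can be pinched across its 50 mm width (y). This point is its centre, 17.5 mm above its underside. z is up. Starts fins up on the bench to the robot's right of the rack.
- plate: The aluminium mounting plate, 130 x 60 mm (x, y), 8 mm thick (22 mm with its pad), about 0.2 kg; origin at the centre of its underside. Two round through holes of 11 mm lie on its long (x) axis, 52 mm either side of the centre; it fits the pins either way round.
- sink: The heat sink's body, axes as for its centre point; origin at the centre of its underside.
- jig: The fixture's body; origin at the centre of its underside on the bench, 30 mm below the centre of its top face.
- rack: Fixed low plywood strip 440 x 62 mm, long side along its x, roughly straight away from the robot; top 22 mm above the bench; origin at the centre of its underside. It lies between the loose plate and heat sink and the fixture. Four parts stand on it in a row, in any order; the tallest reaches 86 mm above the bench.
- tee: White PVC T-joint standing on end, 64 mm high, 40 mm across, its branch reaching 34 mm to one side (its x); origin at the foot of its upright axis. It stands on the rack and is to be left alone.
- socket_big: Chrome socket 36 mm across, 50 mm high, upright; origin at the centre of its underside. It stands on the rack and is to be left alone.
- socket_small: Chrome socket 28 mm across, 42 mm high, upright; origin at the centre of its underside. It stands on the rack and is to be left alone.
- cap: Pipe cap 48 mm across, 37 mm high; origin at the centre of its underside. It stands on the rack and is to be left alone.

How it is judged:
By the outcome, as a careful person would: the job done as asked, in the order asked, and still so for the second after the job is handed in, while the arm keeps its last pose, push and grip.
It also fails if it takes over 59 s, if anything falls off the work surface, if the arm or the gripper's body presses on something with over 40 N, if the wrist force passes 120 N, or if a joint passes its speed limit or range.

## Working session

There is one attempt and no reset: what is moved stays moved. The work goes in short steps, each a Python script; the robot and the scene stay as the last script left them, time stands still between calls to the robot, and variables do not carry over. Pictures are saved under pics/ and viewed, about 8 in all and at most 12, crops included, and the job is handed in when it is done.

```bash
mkdir -p pics; cat > h.py <<'E'
import numpy as np, cv2
from scipy.spatial.transform import Rotation as R
from rig import manip
def snap(name,fn):
    T=np.eye(4); T[:3,3]=manip.get_position(); T[:3,:3]=R.from_rotvec(manip.get_ee_rot()).as_matrix()
    c=manip.camera(name); cv2.imwrite(f'pics/{fn}.png',c['image'][:,:,::-1])
    C=c['cam_to_world'] if name!='wrist' else T@c['mount']
    np.savez(f'pics/{fn}.npz',C=C,k=[c['fx'],c['fy'],c['cx'],c['cy']]); return c
def ray(fn,px,z):
    d=np.load(f'pics/{fn}.npz');C=d['C'];fx,fy,cx,cy=d['k'];out=[]
    for u,v in px:
        r=C[:3,:3]@[(u-cx)/fx,(v-cy)/fy,1]; o=C[:3,3]; out.append(o+r*(z-o[2])/r[2])
    return np.array(out)
def proj(fn,P):
    d=np.load(f'pics/{fn}.npz');C=d['C'];fx,fy,cx,cy=d['k']
    q=(np.atleast_2d(P)-C[:3,3])@C[:3,:3]; return np.c_[fx*q[:,0]/q[:,2]+cx,fy*q[:,1]/q[:,2]+cy]
def down(yaw): # tool x down, tool y (jaw) at yaw in the world xy-plane
    y=np.array([np.cos(yaw),np.sin(yaw),0]);x=np.array([0,0,-1.]);return R.from_matrix(np.c_[x,y,np.cross(x,y)]).as_rotvec()
E
python3 - <<'E'
from h import *
print(manip.get_time(),manip.get_ee_rot())
print(R.from_rotvec(manip.get_ee_rot()).as_matrix().round(3))
a=snap('top','top0');b=snap('side','side0');w=snap('wrist','w0')
print(a['cam_to_world'],a['fx'],b['cam_to_world'],w['mount'],w['fx'])
E
```

```text
0.0 [ 2.00689714  0.39981827 -2.00739272]
[[-0.001  0.382 -0.924]
 [ 0.001 -0.924 -0.382]
 [-1.    -0.002 -0.   ]]
[[-0.01085183 -0.98907645  0.14700346  0.43659338]
 [-0.9999328   0.01013431 -0.00562906 -0.00523401]
 [ 0.00407779 -0.14705467 -0.98911996  0.83542041]
 [ 0.          0.          0.          1.        ]] 422.5403020867652 [[ 0.99178182 -0.06505515  0.11016641  0.44639082]
 [-0.12766101 -0.56009848  0.81853061 -0.73157027]
 [ 0.00845441 -0.82586773 -0.5638005   0.54636772]
 [ 0.          0.          0.          1.        ]] [[-1.07401199e-03 -2.95180030e-01  9.55441048e-01 -1.21128416e-01]
 [ 9.99999377e-01 -6.08503992e-04  9.36104951e-04 -4.12080970e-04]
 [ 3.05070204e-04  9.55441458e-01  2.95180499e-01 -7.65160336e-02]
 [ 0.00000000e+00  0.00000000e+00  0.00000000e+00  1.00000000e+00]] 316.3571190117584
```

View pics/top0.png

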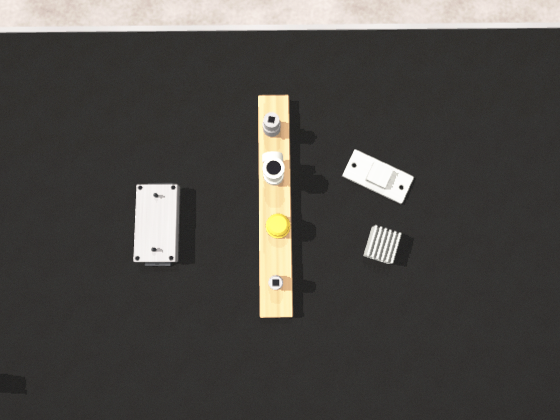

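View pics/side0.png

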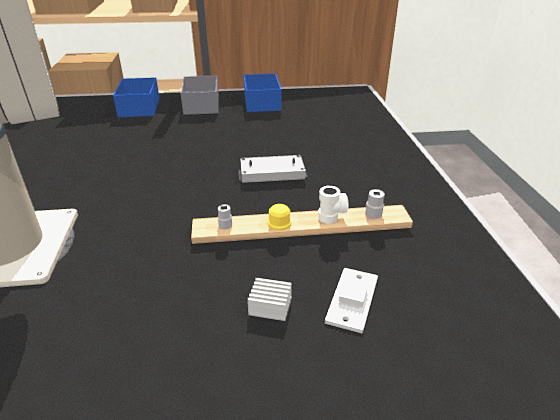

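```bash
python3 - <<'E'
from h import *
h=ray('top0',[(354,165),(402,187)],0.008);p=ray('top0',[(155,197),(153.5,250)],0.037)
s=ray('top0',[(383,244)],0.0175)[0]
print(h,p,s,np.linalg.norm(h[0]-h[1]),np.linalg.norm(p[0]-p[1]))
pc=h.mean(0);yp=np.arctan2(*(h[0]-h[1])[1::-1]);yj=np.arctan2(*(p[0]-p[1])[1::-1])
print('plate',pc,np.degrees(yp),'jig',p.mean(0),np.degrees(yj))
for nm,c,y in(('plate',pc,yp),('sink',s,np.radians(-10)),('jig',p.mean(0),yj)):
  for k in(0,1):
    q=manip.solve_ik([c[0],c[1],.15],down(y+np.pi/2+k*np.pi));print(nm,k,None if q is None else np.round(q,2))
# look at plate + sink: tool z toward +x?
# one look above the pair
c=(pc+s)/2
for k in (0,1):
  yw=np.pi/2*(1 if k else -1); D=R.from_rotvec(down(yw)).as_matrix(); print(k,D[:,2])
manip.move_to([pc[0],pc[1],.22],down(yp-np.pi/2)) if manip.solve_ik([pc[0],pc[1],.22],down(yp-np.pi/2)) is not None else None
snap('wrist','w1');print(manip.get_time(),manip.get_position())
E
```

```text
[[ 0.64797964 -0.16647314  0.008     ]
 [ 0.60191575 -0.2607333   0.008     ]] [[0.58135524 0.22318467 0.037     ]
 [0.48011541 0.22281884 0.037     ]] [ 0.48803545 -0.21485704  0.0175    ] 0.10491357647936578 0.10124048884534874
plate [ 0.62494769 -0.21360322  0.008     ] 63.955756709890785 jig [0.53073533 0.22300176 0.037     ] 0.20703710090023264
plate 0 None
plate 1 [-0.35  0.6   1.61 -0.    0.94  0.11]
sink 0 [-0.44  0.44  1.9   0.    0.8  -1.83]
sink 1 [-0.44  0.44  1.9  -0.    0.8   1.31]
jig 0 [ 0.38  0.49  1.81 -0.    0.84 -1.2 ]
jig 1 [ 0.38  0.49  1.81 -0.    0.84  1.94]
0 [-1.00000000e+00 -1.17211776e-16  3.74939946e-33]
1 [ 1.00000000e+00 -6.12323400e-17  2.22044605e-16]
2.125 [ 0.6245508  -0.21476487  0.22011113]
```

View pics/w1.png

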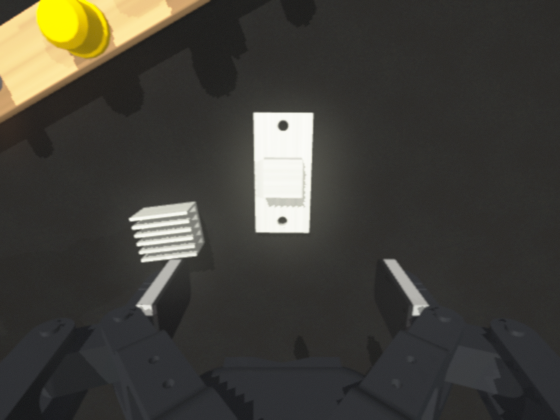

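```bash
python3 - <<'E'
from h import *
h=ray('w1',[(283,125.5),(282,220.5)],0.008);print(h,np.linalg.norm(h[0]-h[1]))
pc=h.mean(0);d=h[0]-h[1];yp=np.arctan2(d[1],d[0])
print(pc,np.degrees(yp)); 
cs=ray('w1',[(254,113),(313,113),(310,233),(256,233)],0.008);print('corners mean',cs.mean(0))
o=down(yp-np.pi/2)
manip.command_gripper(.055,40)
manip.move_to([pc[0],pc[1],.09],o)
manip.servo_line([pc[0],pc[1],.042],o,.1)
manip.hold(.2);f0=np.array(manip.get_contact_force());print(f0,manip.get_position())
z=.042
while z>.027:
    z-=.0015; manip.servo_line([pc[0],pc[1],z],o,.03)
    f=np.array(manip.get_contact_force())-f0
    if f[2]>2: break
print(z,f,manip.get_position(),manip.get_time())
snap('wrist','w2')
E
```

```text
[[ 0.65116963 -0.16432395  0.008     ]
 [ 0.60460051 -0.25686782  0.008     ]] 0.10360044451488608
[ 0.62788507 -0.21059589  0.008     ] 63.287943839216176
corners mean [ 0.62800151 -0.21220965  0.008     ]
[-0.61525577  0.49789887 -0.52819913] [ 0.62831124 -0.21074483  0.04258497]
0.02699999999999999 [0.43236129 0.33331732 1.53402407] [ 0.62781002 -0.21055171  0.02687792] 6.45
```

View pics/w2.png

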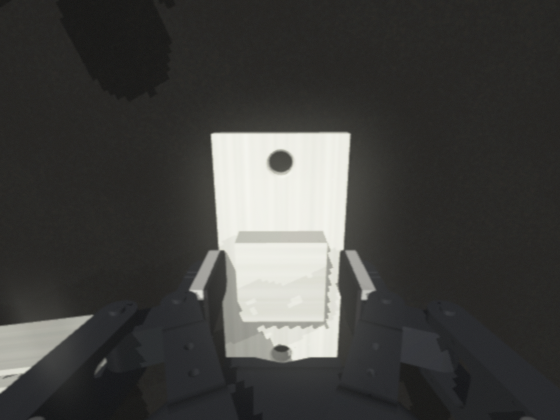

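```bash
python3 - <<'E'
from h import *
h=ray('w2',[(280.5,161.5),(282,352)],0.008);d=h[0]-h[1];print(h.mean(0),np.linalg.norm(d),np.degrees(np.arctan2(d[1],d[0])))
p=np.array(manip.get_position());o=manip.get_ee_rot()
pc=h.mean(0)
manip.servo_line([pc[0],pc[1],.030],o,.05)
f0=np.array(manip.get_contact_force())
manip.command_gripper(.03,60)
print(manip.get_width(),np.array(manip.get_contact_force())-f0)
manip.servo_line([pc[0],pc[1],.2],o,.15);manip.hold(.2)
print(manip.get_width(),np.array(manip.get_contact_force())-f0)
snap('wrist','w3')
# carry over rack to above jig
yj=np.radians(.2)
manip.move_to([.53,.12,.2],down(yj+np.pi/2))
manip.hold(.3);snap('wrist','w4');print(manip.get_time(),manip.get_position(),manip.get_width())
a=cv2.imread('pics/w3.png');b=cv2.imread('pics/w4.png');cv2.imwrite('pics/w34.png',cv2.resize(np.hstack([a[60:,100:460],b[:360,:]]) if 0 else np.hstack([a,b]),(0,0),fx=.714,fy=.714))
E
```

```text
[ 0.62841941 -0.2099987   0.008     ] 0.10381554254336524 63.63880082168054
0.038571900233361225 [-0.37899438  0.45816815  4.21795829]
0.03880260425045256 [-1.9406201   0.03218911 -3.03779391]
10.2583 [0.53018288 0.11958937 0.1999422 ] 0.038389310649969303
```

View pics/w34.png

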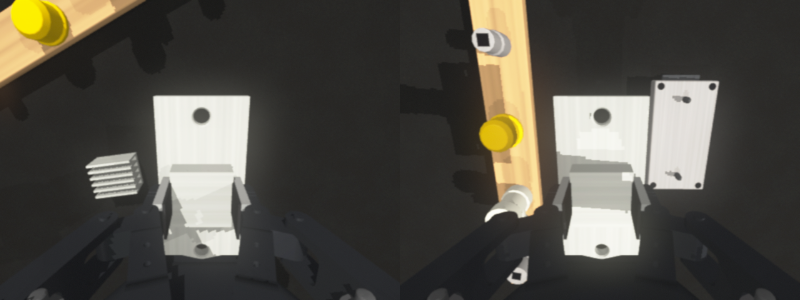

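```bash
python3 - <<'E'
from h import *
b=cv2.imread('pics/w4.png');c=cv2.resize(b[100:275,340:460],(0,0),fx=3.4,fy=3.4,interpolation=cv2.INTER_CUBIC)
t=cv2.imread('pics/top0.png');t=cv2.resize(t[175:275,125:190],None,fx=5.95,fy=5.95,interpolation=cv2.INTER_CUBIC)
cv2.imwrite('pics/c4.png',np.hstack([c,t]));print(c.shape,t.shape)
E
```

```text
(595, 408, 3) (595, 387, 3)
```

View pics/c4.png

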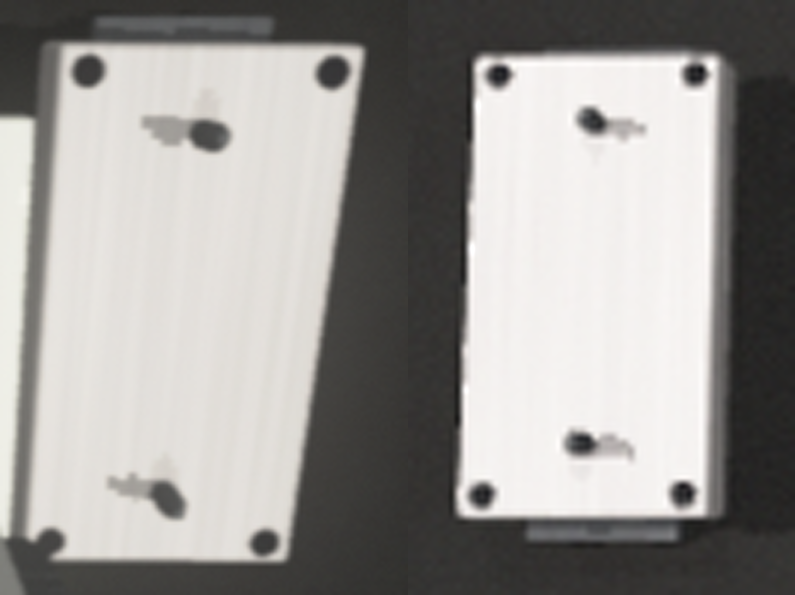

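```bash
python3 - <<'E'
from h import *
def f(fn,px,s,x0,y0,z,n):
    P=(np.array(px)+.5)/s-.5+[x0,y0];Q=ray(fn,P,z);m=Q.mean(0)
    if len(Q)==4: d=Q[0]+Q[1]-Q[2]-Q[3]
    else: d=Q[0]-Q[1]
    d=d*np.sign(d[0]);print(n,m.round(4),'yaw',np.degrees(np.arctan2(d[1],d[0])).round(2),'len',np.linalg.norm(d)/(2 if len(Q)==4 else 1))
A=('w4',);k=(3.4,340,100)
f('w4',[(88,70),(333,71),(264,543),(50,541)],*k,.03,'w screws')
f('w4',[(203,132),(157,487)],*k,.03,'w pin base')
f('w4',[(216,138),(178,510)],*k,.045,'w pin tip')
k=(5.95,125,175)
f('top0',[(90,75),(287,74),(274,493),(74,494)],*k,.03,'t screws')
f('top0',[(67,58),(312,55),(308,515),(50,515)],*k,.03,'t corners')
f('top0',[(592,121),(579,442)] and [(184,121),(171,442)],*k,.0375,'t pin mid')
# held plate holes, plate underside at TCP z - about .030 -> top -.022
for fn in('w3','w4'):
    z=.2-.022; f(fn,[(281.5,162),(281.5,350)],1,0,0,z,fn+' holes')
print(manip.get_position())
E
```

```text
w screws [0.5363 0.226  0.03  ] yaw -0.25 len 0.13648983777694207
w pin base [0.5353 0.225  0.03  ] yaw -1.19 len 0.10278294475583546
w pin tip [0.5355 0.2246 0.045 ] yaw 0.61 len 0.10299576743825624
t screws [0.5342 0.2235 0.03  ] yaw -0.17 len 0.13580888291243481
t corners [0.5338 0.2226 0.03  ] yaw 0.49 len 0.14860894635651048
t pin mid [0.5338 0.2226 0.0375] yaw -0.49 len 0.10309618428554194
w3 holes [ 0.6284 -0.2099  0.178 ] yaw 63.24 len 0.10381117870454432
w4 holes [0.5327 0.1199 0.178 ] yaw 0.08 len 0.10425394409440396
[0.53018288 0.11958937 0.1999422 ]
```

```bash
python3 - <<'E'
from h import *
o=down(np.pi/2)
manip.move_to([.533,.225,.13],o)
manip.servo_line([.533,.225,.079],o,.1);manip.hold(.3);print(manip.get_position(),manip.get_contact_force())
snap('wrist','w5');snap('side','s5');print(manip.get_time())
b=cv2.imread('pics/w5.png')
r=lambda i,x,y,w,h,s:cv2.resize(i[y:y+h,x:x+w],(w*s,h*s),interpolation=cv2.INTER_CUBIC)
s=cv2.imread('pics/s5.png')
L=np.hstack([r(b,250,135,60,50,6),r(b,250,325,60,50,6)])
M=cv2.resize(b,(360,270));N=cv2.resize(s[100:220,200:360],(360,270))
cv2.imwrite('pics/c5.png',np.vstack([L,np.hstack([M,N])]))
E
```

```text
[0.53330836 0.22514663 0.07955676] [ 0.17538306 -0.07743537 -2.54710989]
11.8833
```

View pics/c5.png

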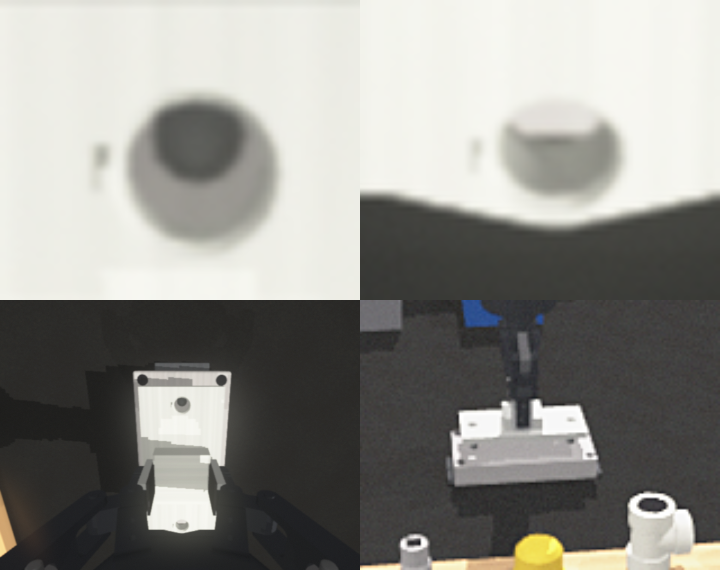

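```bash
python3 - <<'E'
from h import *
P=np.array([.5333,.2251,.0796])
h=ray('w5',[(283.7,163.1),(343.5-60,348.7)],P[2]-.022);print('holes',h,(h.mean(0)-P)[:2],np.linalg.norm(h[0]-h[1]))
for cx in(.533,.535,.537):
    px=cx-.052
    e=proj('w5',[[px+4e-3,.225,.039],[px+1.5e-3,.225,.045],[px-4e-3,.225,.039],[px,.221,.039],[px,.229,.039]])
    print(cx,e[:2,1].max().round(1),e[2].round(1),e[3:,0].round(1))
# far pin
    px=cx+.052;print('  far tip',proj('w5',[[px-1.5e-3,.225,.045],[px-4e-3,.225,.039],[px-4e-3,.225,.03]]).round(1).tolist())
E
```

```text
holes [[0.484147   0.22665759 0.0576    ]
 [0.58709339 0.2266788  0.0576    ]] [0.00232019 0.0015682 ] 0.10294639339791552
0.533 158.5 [280.3 142.7] [272.4 288.2]
  far tip [[280.6, 327.9], [280.6, 317.7], [280.7, 308.6]]
0.535 162.4 [280.3 146.7] [272.5 288.1]
  far tip [[280.6, 330.8], [280.6, 320.5], [280.7, 311.3]]
0.537 166.2 [280.3 150.6] [272.5 288.1]
  far tip [[280.6, 333.6], [280.6, 323.3], [280.7, 314.0]]
```

```bash
python3 - <<'E'
from h import *
o=down(np.pi/2);x,y=.5337,.225
f0=np.array(manip.get_contact_force());z=.079
while z>.0565:
    z-=.0015;manip.servo_line([x,y,z],o,.03);f=np.array(manip.get_contact_force())-f0
    if z<.072: print(round(z,4),f.round(1),np.round(manip.get_position(),4))
    if f[2]>12: break
manip.hold(.2);print((np.array(manip.get_contact_force())-f0).round(1),manip.get_time())
snap('wrist','w6');snap('side','s6')
b=cv2.imread('pics/w6.png');s=cv2.imread('pics/s6.png')
cv2.imwrite('pics/c6.png',np.hstack([cv2.resize(b[120:380,180:400],(400,473)),cv2.resize(s[130:200,220:320],(400,280)) if 0 else cv2.resize(s[110:210,220:320],(400,473))]))
E
```

```text
0.0715 [ 0.7 -0.1  0.6] [0.5336 0.225  0.0714]
0.07 [ 0.6 -0.6 -0.2] [0.5336 0.225  0.0699]
0.0685 [-0.1  0.2  1. ] [0.5336 0.225  0.0684]
0.067 [0.1 0.7 0.3] [0.5336 0.225  0.0669]
0.0655 [ 0.5  0.4 -0.6] [0.5336 0.225  0.0654]
0.064 [ 0.6 -0.1  0.6] [0.5336 0.225  0.0639]
0.0625 [0.3 0.5 0.2] [0.5336 0.225  0.0624]
0.061 [0.3 0.2 0.4] [0.5336 0.225  0.0609]
0.0595 [-3.4 -1.3 10.5] [0.5338 0.225  0.0604]
0.058 [-6.9 -3.2 24.9] [0.5338 0.2251 0.0604]
[-7.9 -3.5 25.8] 15.5833
```

View pics/c6.png

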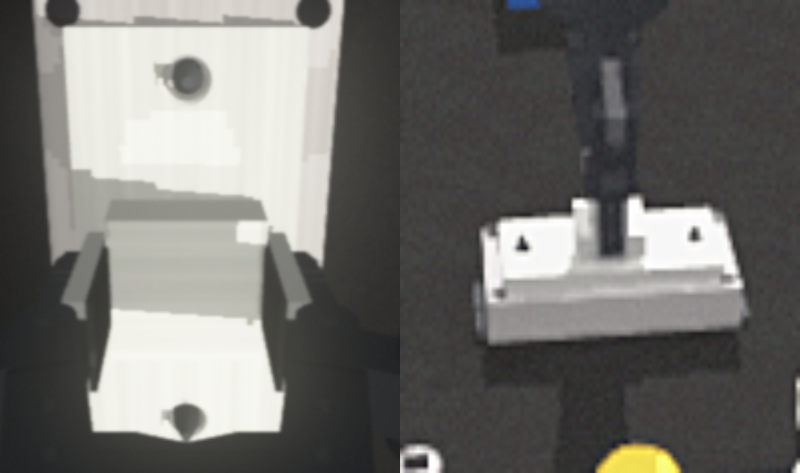

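```bash
python3 - <<'E'
from h import *
o=down(np.pi/2)
manip.servo_line([.5337,.225,.0603],o,.03)
manip.command_gripper(.06,30)
manip.servo_line([.5337,.225,.2],o,.15)
manip.hold(.1);snap('wrist','w7')
manip.command_gripper(.085)
manip.move_to([.488,-.215,.2],down(np.radians(-15)+np.pi/2));manip.hold(.3)
snap('wrist','w8');print(manip.get_time(),manip.get_position())
r=lambda i,x,y,w,h,s:cv2.resize(i[y:y+h,x:x+w],(w*s,h*s),interpolation=cv2.INTER_CUBIC)
b=cv2.imread('pics/w8.png');a=cv2.imread('pics/w7.png')
cv2.imwrite('pics/c8.png',np.hstack([r(b,215,110,130,150,3),r(a,215,110,130,150,3)]))
E
```

```text
19.8583 [ 0.4882116  -0.21458257  0.19998823]
```

View pics/c8.png

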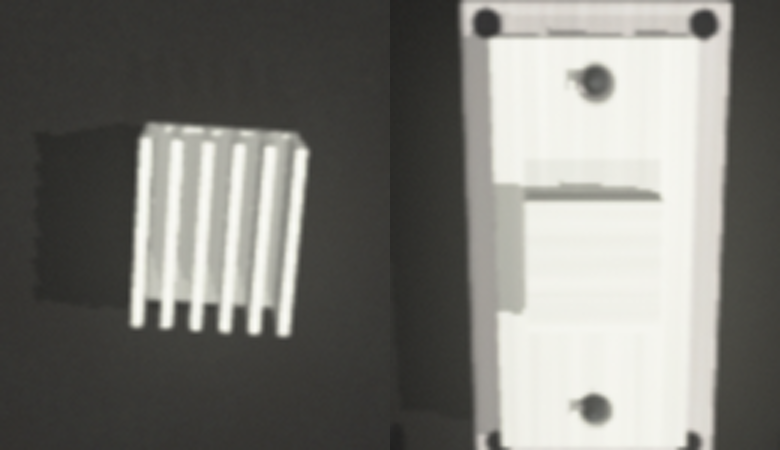

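```bash
python3 - <<'E'
from h import *
def g(fn,px,z):
    return ray(fn,(np.array(px)+.5)/3-.5+[215,110],z)
q=g('w8',[(147,138),(301,149),(284,335),(136,327)],.035)
d=q[2]+q[3]-q[0]-q[1];ys=np.arctan2(d[1],d[0]);print('sink',q.mean(0),np.degrees(ys),np.linalg.norm(d)/2,np.linalg.norm(q[0]-q[1]))
e=q[0]-q[1];e=e if e[1]>0 else -e;print('yaw by width',np.degrees(np.arctan2(-e[0],e[1])))
h=g('w7',[(207,82),(206,409)],.038);print('plate holes',h.mean(0),np.linalg.norm(h[0]-h[1]),h[1]-h[0])
t=g('w7',[(135,199),(271,200),(271,333),(135,333)],.052);print('padtop',t.mean(0),t[1]-t[0],t[3]-t[0])
s=q.mean(0);o=down(ys+np.pi/2)
manip.move_to([s[0],s[1],.12],o);manip.hold(.2);print(manip.get_position(),manip.get_time())
snap('wrist','w9')
b=cv2.imread('pics/w9.png');cv2.imwrite('pics/c9.png',b)
E
```

```text
sink [ 0.48996912 -0.20934679  0.035     ] -18.840934803160344 0.060321137489466485 0.04662763201104674
yaw by width -19.033559282589067
plate holes [0.53660651 0.22650346 0.038     ] 0.10411061511066759 [ 0.10411043 -0.0001971   0.        ]
padtop [0.53694706 0.22544782 0.052     ] [0.00028749 0.03913813 0.        ] [ 0.04099446 -0.0008573   0.        ]
[ 0.49127061 -0.21005841  0.12193802] 20.475
```

View pics/c9.png

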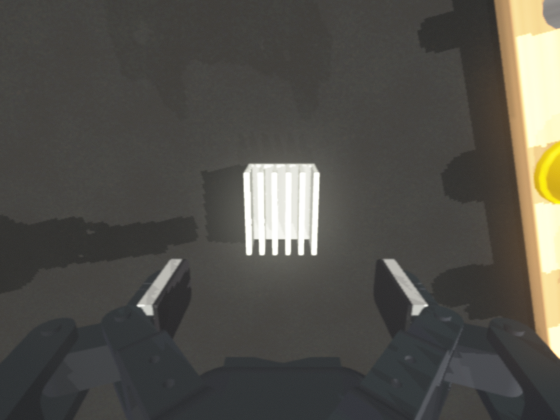

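```bash
python3 - <<'E'
from h import *
q=ray('w9',[(245,170),(319,170),(316,255),(248,255)],.035)
d=q[2]+q[3]-q[0]-q[1];ys=np.arctan2(d[1],d[0]);s=q.mean(0);print('sink',s,np.degrees(ys))
ys=(ys+np.radians(-18.9))/2;o=down(ys+np.pi/2)
manip.servo_line([s[0],s[1],.055],o,.15);manip.servo_line([s[0],s[1],.026],o,.08)
manip.hold(.2);f0=np.array(manip.get_contact_force());print(f0.round(1),manip.get_position())
manip.command_gripper(.042,35);manip.hold(.1)
print(manip.get_width(),np.array(manip.get_contact_force())-f0)
manip.servo_line([s[0],s[1],.22],o,.15);manip.hold(.2);P=np.array(manip.get_position())
snap('wrist','w10');print(manip.get_width(),P,manip.get_time(),np.array(manip.get_contact_force())-f0)
b=cv2.imread('pics/w10.png');cv2.imwrite('pics/c10.png',cv2.resize(b[160:400,170:390],None,fx=2.5,fy=2.5,interpolation=cv2.INTER_CUBIC))
E
```

```text
sink [ 0.48959477 -0.20854284  0.035     ] -18.843139214080363
[ 0.5  0.1 -0. ] [ 0.48978229 -0.20863236  0.02625777]
0.04943456320547633 [-1.18830162 -0.73577074  5.99818386]
0.04926249131164303 [ 0.48929953 -0.20843085  0.21929816] 24.0333 [ 0.2230195   0.21018625 -1.4705125 ]
```

View pics/c10.png

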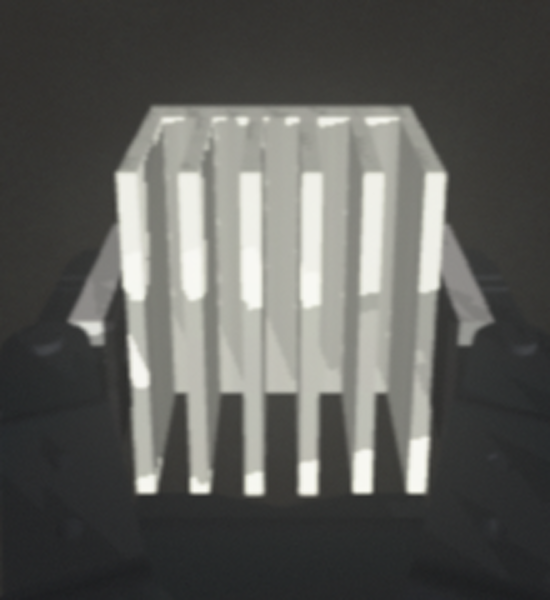

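```bash
python3 - <<'E'
from h import *
P=np.load('pics/w10.npz');
tcp=np.array([.48929953,-.20843085,.21929816])
px=np.array([(116,172),(446,172),(428,494),(135,494)])/2.5+[170,160]
q=ray('w10',px,tcp[2]+.009);d=q[2]+q[3]-q[0]-q[1];y=np.arctan2(d[1],d[0])
c=np.cos(y);s=np.sin(y);e=q.mean(0)-tcp
off=np.array([c*e[0]+s*e[1],-s*e[0]+c*e[1]]);print('offset in sink axes',off,np.degrees(y),np.linalg.norm(d)/2,np.linalg.norm(q[1]-q[0]))
# plate centre by same camera; y by pinch: TCP y at release, both jaw-centred
x=.5367-off[0];yy=.225;print(x,yy)
o=down(np.pi/2)
manip.move_to([x,yy,.2],o)
manip.servo_line([x,yy,.105],o,.12);manip.hold(.3);print(manip.get_position(),manip.get_width(),manip.get_time())
snap('wrist','w11');snap('side','s11')
s=cv2.imread('pics/s11.png');b=cv2.imread('pics/w11.png')
cv2.imwrite('pics/c11.png',np.hstack([cv2.resize(b[110:390,170:390],(393,500),interpolation=cv2.INTER_CUBIC),cv2.resize(s[100:200,225:305],(400,500),interpolation=cv2.INTER_CUBIC)]))
E
```

```text
offset in sink axes [0.00045095 0.00127492] -18.786159697517565 0.06020769686664578 0.050201927351566526
0.5362490469638073 0.225
[0.5365368  0.22515176 0.1055949 ] 0.04948172371380169 26.8833
```

View pics/c11.png

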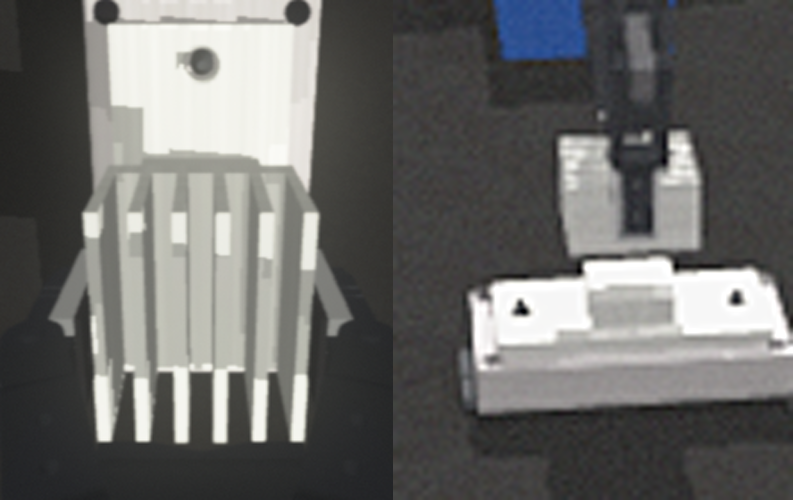

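```bash
python3 - <<'E'
from h import *
print(proj('s11',[[.507,.2,.0796],[.567,.2,.0796],[.517,.205,.052],[.557,.205,.052]]).round(1),'seen (260,150.4),(286.8,149.4); pad (263.4,152.7)?,(281,152)')
o=down(np.pi/2)
f0=np.array(manip.get_contact_force())
manip.servo_line([.5362,.225,.0883],o,.04);manip.hold(.6)
print(manip.get_position(),manip.get_width(),(np.array(manip.get_contact_force())-f0).round(1),manip.get_time())
print(R.from_rotvec(manip.get_ee_rot()).as_matrix().round(4))
# template check: sink unchanged in hand between w11 and now
snap('wrist','w12');snap('side','s12')
a=cv2.imread('pics/w11.png',0);b=cv2.imread('pics/w12.png',0)
r=cv2.matchTemplate(b[175:370,200:360],a[185:355,215:345],cv2.TM_CCOEFF_NORMED);print(cv2.minMaxLoc(r)[1:4:2],'expect (15,10)')
a=cv2.imread('pics/s11.png',0);b=cv2.imread('pics/s12.png',0)
r=cv2.matchTemplate(b[110:180,240:310],a[124:151,256:289],cv2.TM_CCOEFF_NORMED);l=cv2.minMaxLoc(r);print('side shift px',l[3][0]-16,l[3][1]-14,l[1])
print('predicted',proj('s12',[[.5367,.2,.0623]])-proj('s12',[[.5367,.2,.0796]]))
# rack parts moved?
a=cv2.imread('pics/side0.png').astype(int);b=cv2.imread('pics/s12.png').astype(int)
print('rack diff',(abs(a-b).max(2)[190:242,190:415]>60).sum())
E
```

```text
[[260.5 151.1]
 [286.4 149.8]
 [264.9 160.6]
 [281.9 159.7]] seen (260,150.4),(286.8,149.4); pad (263.4,152.7)?,(281,152)
[0.53620609 0.2249944  0.0883489 ] 0.04924284653075665 [-0.4  0.8  1.2] 28.15
[[ 1.e-04  0.e+00  1.e+00]
 [ 1.e-04  1.e+00 -0.e+00]
 [-1.e+00  1.e-04  1.e-04]]
(0.7936710119247437, (15, 12)) expect (15,10)
side shift px 0 7 0.8484318852424622
predicted [[0.07193333 6.71457967]]
rack diff 250
```

```bash
python3 - <<'E'
import cv2,numpy as np
a=cv2.imread('pics/side0.png',0);b=cv2.imread('pics/s12.png',0)
for n,(x,y,w,h) in dict(small=(216,204,18,25),cap=(266,203,28,28),tee=(316,185,34,38),big=(364,188,22,30)).items():
    l=cv2.minMaxLoc(cv2.matchTemplate(b[y-8:y+h+8,x-8:x+w+8],a[y:y+h,x:x+w],cv2.TM_CCOEFF_NORMED));print(n,np.array(l[3])-8,round(l[1],3))
a=cv2.imread('pics/w10.png');b=cv2.imread('pics/w12.png')
for n,(x,y,w,h) in dict(nearL=(210,195,40,60),nearR=(310,195,45,60),farL=(215,310,40,55),farR=(310,310,40,55)).items():
    E=lambda i:cv2.Canny(i,40,120).astype(np.float32)
    l=cv2.minMaxLoc(cv2.matchTemplate(cv2.GaussianBlur(E(b),(0,0),1)[y-8:y+h+8,x-8:x+w+8],cv2.GaussianBlur(E(a),(0,0),1)[y:y+h,x:x+w],cv2.TM_CCOEFF_NORMED));print(n,np.array(l[3])-8,round(l[1],3))
E
```

```text
small [0 0] 0.999
cap [0 0] 0.951
tee [0 0] 0.999
big [0 0] 0.999
nearL [0 0] 0.534
nearR [0 0] 0.684
farL [0 0] 0.648
farR [0 0] 0.799
```

The rack parts haven't moved and the sink hasn't slipped in the grip, so I'm handing in.

```bash
python3 -c "
from rig import manip
print(manip.get_position(),manip.get_width(),manip.get_time());manip.sign_off()"
```

```text
[0.53621688 0.22500782 0.08833969] 0.04961608892777342 28.25
the job is handed in; nothing more can be done
```

The plate sits flush on the fixture with both pins through its holes, and I let go of it. I then carried the heat sink high over the rack and signed off at 28.3 s, still holding it about 10 mm above the pad.

**Last checks:**
- **Plate:** the contact force rose only at the expected flush height, peaking at about 26 N on the wrist. The wrist and side pictures then showed both pins standing through the holes.
- **Heat sink position:** in the last side view I measured, 17 mm above the final height, its underside was within 1 px (about 1.5 mm) of where I predicted. Lowering it then shifted the image by 7 px, against 6.7 px predicted. It is centred on the pad to an estimated 1–2 mm.
- **Heat sink attitude:** the tool is vertical, with the jaws square to the plate. There was no sign of contact during the last descent.
- **Rack parts:** all four matched their starting positions with zero pixel shift.

**Checks that disagreed:**
- **Sink in the grip:** one wrist-camera match of the held sink showed a 2 px shift with a weak score (0.79). A second check on its edges showed none, though its scores were also low (0.53–0.80). I put this down to changed lighting.
- **Rack area:** a plain pixel difference flagged 250 changed pixels around the rack. I took these to be shadows, since the parts themselves matched.
- **Levelness:** a rough estimate from the wrist view gave about 2° of pitch, within its error. The side view looked level.

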